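Lock the tube carousel onto the shaker with its hairpin clip

TASK

The tube carousel is only loosely pushed onto the shaker's drive spindle, and its hub still covers the spindle's cross hole: press the hub down until it is fully home. Then take the hairpin clip from the white tray and slide its straight leg through the cross hole until the bent leg snaps over the spindle and hugs it, without pushing on past that. Work gently, never ramming the clip, let go of it when it is locked, and leave the flask, bottle and tube rack alone.

Things in the scene. Friction and masses are not known exactly. Their poses are not given: they have to be found in the camera images.
- shaker: White tube shaker, a box 210 x 180 mm in plan and 67 mm high, standing on the bench; it does not move. Origin: centre of its underside, z up. Its control panel with knob is on the 180 mm wide front, facing its -x; the cross hole of its spindle runs along its x axis, front to back. On top floats the drive with spindle and carousel.
- spindle: Drive: aluminium plate with an upright steel spindle, 18 mm in diameter, rounded top 150 mm above the bench. Origin: on the spindle axis at bench level; axes as the shaker's, above whose origin it rests. It floats on soft rubber mounts: gives sideways in any direction by about 2 mm per newton, up to 18 mm (hard stop), and springs back. It does not give downwards or turn.
- hole (a point): Centre of the cross hole in the spindle, on its axis, 134 mm above the bench; moves with the drive. The hole is 7 mm across and runs straight through, level, along this frame's x axis, open at both ends, the mouths countersunk by about 1.7 mm. Axes as the shaker's.
- hub_top (a point): Centre of the flat top of the black fluted hub of the grey carousel. The hub is 50 mm in diameter with a 21 mm bore round the spindle: a 14 mm wide ring to press on. At home it is 128 mm above the bench, 6 mm below the hole centre. The carousel's disc round it, 140 mm in diameter, has its top 24 mm below the hub top; tube caps stand 6 mm out of the disc.
- carousel (a joint): How far the carousel stands above its home position on the spindle, in m: 0 is fully home; it starts at 0.008 to 0.012, the hub then covering the cross hole. It slides down against a steady friction of about 7 N and stops hard at home.
- tray: Flat white plastic tray 200 x 170 mm, floor 3 mm thick, rim 8 mm high in all, standing on the bench; it does not move. Origin: centre of its underside.
- clip: Hairpin clip (R-clip) of 5 mm spring wire lying flat in the tray, 113 mm long, 50 g. Origin: centre of the underside of its loop. x points from the loop along the legs, y from the straight to the bent leg, z up. Grip it by the loop: two turns of wire dipped in black vinyl, 30 mm long, 24 mm wide (y -12 to 12 mm, sides flat from x -11 to 11 mm), 10 mm thick.
- clip_tip (a point): Round end of the clip's straight leg, at x = 97.5, y = -5.5, z = 5 mm of the clip. This leg runs straight along x at y = -5.5 mm; it goes through the hole. Axes as the clip's.
- clip_seat (a point): Point on the axis of the straight leg, at x = 50, y = -5.5, z = 5 mm of the clip, opposite the bay of the bent leg. It comes to the centre of the cross hole when the clip is locked; pushed on with some 5 N or more after the snap, the spindle creeps past the bay towards the loop, which is wrong. Axes as the clip's.
- clip_throat (a point): Throat of the sprung bent leg, at about x = 61, y = 1, z = 5 mm of the clip, 11 mm nearer the tip than the bay. Beyond it the leg flares out to y = 10.5 mm at x = 87 mm. The leg swings outward about its root at the loop. Pushing the throat over the spindle takes about 6 to 10 N along the clip; then the force drops as it snaps on.
- flask: Conical glass flask, 82 mm across the foot, 120 mm high; bystander. Origin: centre of its underside.
- bottle: Amber bottle, 64 mm in diameter, about 140 mm high; bystander. Origin: centre of its underside.
- tube_rack: White tube rack, 60 x 110 mm, 80 mm high with its tubes; bystander. Origin: centre of its underside.

How it is judged:
By the outcome, as a careful person would: the job done as asked, in the order asked, and still so for the second after the job is handed in, with the robot touching nothing.
It also fails if it takes over 61 s, if anything falls off the work surface, if the arm or the gripper's body presses on something with over 40 N, if the wrist force passes 120 N, or if a joint passes its speed limit or range.

ROBOT

A 6-joint arm with a two-finger parallel gripper is mounted at the origin on the work surface. World frame = base frame: x ahead of the robot, y to its left, z up, the work surface at z = 0. Lengths are in m, angles in rad, forces in N, time in s.
With the tool pointing down it reaches from about 0.4 to 0.825 m from the base axis. Payload 7 kg.
Tool frame: the origin (TCP) lies on the centre line of the jaws, within the pads' length; the fingertips stand 11 mm ahead of it and the grasp point (between the pads) lies 8 mm behind it (tips_ahead is the distance from the TCP to the fingertips, in m); x points along the fingers, y is the direction in which the jaws open and shut, and the axes are right-handed (so a half turn about x gives the same grasp; the last joint's range is limited). The gripper opens to 88 mm and grips with 3 to 60 N. Pads are 19 mm wide; open, the fingers measure 130 mm over their backs; the gripper's body (78 mm by 193 mm) begins 47 mm behind the grasp point.
Start: joints at [-1.035, 0.359, 0.012, 0, -1.224, -0.288], TCP at [0.166, -0.654, 0.198] pointing down, gripper open.
Joint ranges: [-3.07, 3.07], [-1.43, 2.12], [-1.02, 1.25], [-3.03, 1.67], [-3.05, -0], [-3.03, 3.03]. Speed limits (rad/s): [2.39, 2.39, 3.01, 3.14, 3.14, 3.14].

INTERFACE

Orientations are given as a rotation vector (axis times angle).
In Python, from rig import state, camera, get_calibration, sign_off, tips_ahead gives the robot as it stands.
- The arm moves only by the shell command python3 -m inch 'ROWS' [FORCE]. ROWS is a JSON object of lists of equal length, an entry for each row: "linear": the shift along the tool's x, y, z in units of 40 mm (1.0 is 40 mm), a list of three; "turn": the turn about the tool's x in units of 5 degrees (1.0 is 5 degrees); "jaw": the gripper command: -1 is fully open, 1 is shut, values between are in proportion. In form: {"linear": [[tx, ty, tz], ...], "turn": [turn, ...], "jaw": [jaw, ...]}. A call has 1 to 8 rows; each row shifts and turns the commanded pose from where the row before left it, along the tool's axes as they then stand; what a row does not reach is not made up. A row lasts 1/12 s, in which the tool goes at most 41.7 mm and 7.16 degrees, less where a joint would pass 70% of its speed; a pose out of reach is approached as far as the arm can. A call is refused whole if a number of a shift passes 1 or a number of a turn 1, either way. A call with a gripper value outside its range is refused whole. The fingers move at their own pace and stop on an object; FORCE is the grip in N (left out, the last holds). Time passes only in rows, so rows that do not move let the fingers close. It gives the time, the measured TCP pose, the force and the opening at its end, in the units of the state.
- state(): the state, without advancing time (a new reading comes with each control period).
- camera(name): name is "side" or "top" or "wrist"; returns the picture (420x560x3 uint8, blue, green, red); there is no depth.
- get_calibration(name): a dict with "fx", "fy", "cx", "cy" (pixels), "dist_coeffs" ([k1, k2, p1, p2, k3] as OpenCV has them; the pictures are not rectified), "extrinsics" (4x4, takes a point from camera to world coordinates); the wrist camera has in their place "mount" (4x4, takes a point from camera to tool coordinates, whose origin is the TCP and whose axes are the tool frame's). Camera axes: x right, y up, looking along -z (the intrinsics and any distortion apply to the point x, -y, -z); pixel columns grow to the right and rows downward; lengths in m; the calibration is good to about 2 mm. A picture is of the moment at which its call begins: read the wrist's pose just before it. get_calibration takes no time and is no camera call.
- sign_off(): hands the job in, once; it reports no verdict.
The state is a dict: "time_s": time; "q": joint angles; "joint_vel": joint speeds; "effort": joint torques, N m; "ee_pos": TCP position; "tool_rot": TCP orientation; "contact_force": force on the tool from outside, world axes, zero at the start; "moment": the same for the moment, N m; "width": finger opening in m.
Only numpy, scipy, OpenCV 4.12 (cv2) and the standard library are available. Lean on these libraries where they do the work, as an engineer would, in place of code of your own. Each camera call takes 0.05 s, during which the arm holds its last target. There are 200 camera calls.

## Working session

There is one attempt and no reset: what is moved stays moved. The work goes in short steps, Python scripts to look and compute and a shell command to move; the robot and the scene stay as the last step left them, time stands still between calls to the robot, and variables do not carry over. Pictures are saved under pics/ and viewed, on a budget of 17 in all, crops included, one or two more only if the job needs it, and the job is handed in when it is done.

```bash
ls; mkdir -p pics; python3 - <<'E'
from rig import *
import cv2,numpy as np
print(state())
for n in("side","top","wrist"):
    c=get_calibration(n);print(n,{k:np.round(v,4).tolist() for k,v in c.items()})
a=camera("side");b=camera("top")
cv2.imwrite("pics/side0.png",a);cv2.imwrite("pics/top0.png",b)
print(tips_ahead)
E
```

```text
pics
{'time_s': 0.0, 'q': array([-1.03489128e+00,  3.59352613e-01,  1.10634850e-02, -3.84942850e-04,
       -1.22407507e+00, -2.88086443e-01]), 'joint_vel': array([ 0.00063432,  0.00016944,  0.00060792,  0.00123439, -0.00247663,
       -0.00204954]), 'effort': array([ 8.83466837e-04, -5.82719493e+01,  2.93070316e+01,  6.99725166e+00,
        7.11611530e-03, -1.54100935e-04]), 'ee_pos': array([ 0.16541555, -0.65386897,  0.19704062]), 'tool_rot': array([-0.19320652,  1.56233229,  0.19569621]), 'contact_force': array([ 0.54227884, -0.48929184,  0.33337562]), 'moment': array([ 0.02700389,  0.01012857, -0.01060969]), 'width': 0.0874267927483166}
side {'fx': 392.4969, 'fy': 392.4969, 'cx': 277.5826, 'cy': 205.9017, 'dist_coeffs': [0.0246, 0.0, 0.0, 0.0, 0.0], 'extrinsics': [[-0.9428, 0.1815, -0.2796, 0.3218], [-0.3332, -0.537, 0.775, 0.8536], [-0.0095, 0.8239, 0.5667, 0.7283], [0.0, 0.0, 0.0, 1.0]]}
top {'fx': 479.5723, 'fy': 479.5723, 'cx': 275.024, 'cy': 211.539, 'dist_coeffs': [0.0104, 0.0, 0.0, 0.0, 0.0], 'extrinsics': [[-0.0244, 0.9806, -0.1945, 0.3554], [-0.9997, -0.0225, 0.0118, 0.0154], [0.0072, 0.1947, 0.9808, 1.5893], [0.0, 0.0, 0.0, 1.0]]}
wrist {'fx': 307.0884, 'fy': 307.0884, 'cx': 276.1495, 'cy': 211.5152, 'dist_coeffs': [-0.0345, 0.0, 0.0, 0.0, 0.0], 'mount': [[0.0001, 0.2475, -0.9689, -0.1866], [1.0, -0.0001, 0.0001, 0.0004], [-0.0001, -0.9689, -0.2475, -0.0663], [0.0, 0.0, 0.0, 1.0]]}
0.011
```

View pics/side0.png

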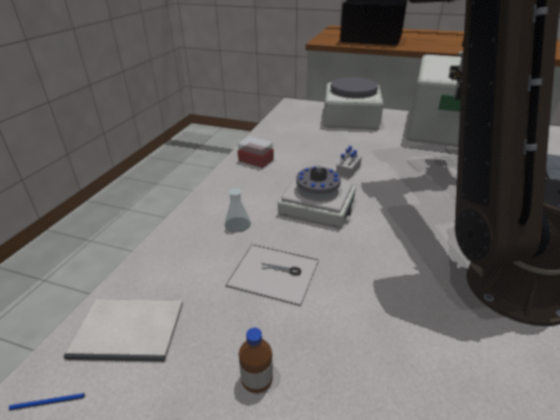

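View pics/top0.png

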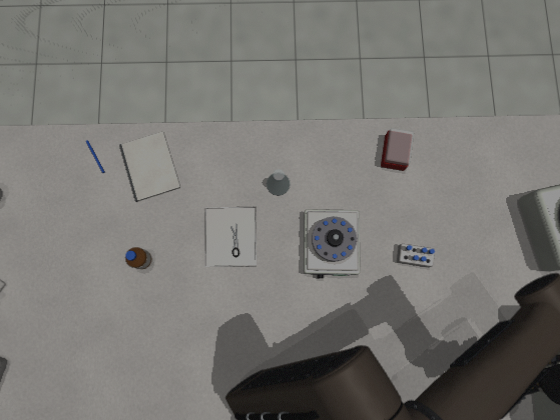

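The side view shows the tray with the clip at about (290,270) and the shaker at (318,190). The top view shows the hub at about (335,238), the shaker knob at (319,276) facing the robot, and the clip loop at (236,252) with its legs pointing up (+x).

```bash
cat > h.py <<'E'
from rig import *
import cv2,numpy as np
from scipy.spatial.transform import Rotation as R
def pose():
    s=state();return s['ee_pos'],R.from_rotvec(s['tool_rot']).as_matrix()
def cam(n,p=None):
    """K,dist,T(cam->world)"""
    c=get_calibration(n)
    K=np.array([[c['fx'],0,c['cx']],[0,c['fy'],c['cy']],[0,0,1.]])
    if n=='wrist':
        T=np.eye(4);T[:3,:3]=p[1];T[:3,3]=p[0];T=T@np.array(c['mount'])
    else:T=np.array(c['extrinsics'])
    return K,np.array(c['dist_coeffs'],float),T
def ray(C,uv):
    K,d,T=C
    x,y=cv2.undistortPoints(np.array([[uv]],float),K,d)[0,0]
    v=T[:3,:3]@[x,-y,-1];return T[:3,3],v/np.linalg.norm(v)
def onz(C,uv,z):
    o,v=ray(C,uv);return o+v*(z-o[2])/v[2]
def proj(C,P):
    K,d,T=C
    P=np.atleast_2d(P);q=(P-T[:3,3])@T[:3,:3]*[1,-1,-1]
    return cv2.projectPoints(q,np.zeros(3),np.zeros(3),K,d)[0][:,0]
def meet(C1,a,C2,b):
    o,v=ray(C1,a);p,w=ray(C2,b)
    s,t=np.linalg.lstsq(np.c_[v,-w],p-o,rcond=None)[0]
    return (o+v*s+p+w*t)/2,np.linalg.norm(o+v*s-p-w*t)
def go(target,yaw=None):
    """tool-axis units of 40 mm to target (world) from now, and turn units"""
    p,r=pose();return np.round(r.T@(np.array(target)-p)/.04,3)
E
python3 - <<'E'
from h import *
p,r=pose();print(r.round(3))
C=cam('top')
for n,uv,z in(("hub",(335,237),.138),("loop",(236,252),.008),("tip",(236,226),.008),("knob",(319,276),.03),("shakc",(332,242),.067),("tray",(231,237),.005)):print(n,onz(C,uv,z).round(3))
print(go([.43,-.13,.35]))
E
```

```text
[[-0.    -0.245  0.969]
 [ 0.001  0.969  0.245]
 [-1.     0.001 -0.   ]]
hub [ 0.56  -0.183  0.138]
loop [0.536 0.129 0.008]
tip [0.623 0.128 0.008]
knob [ 0.449 -0.14   0.03 ]
shakc [ 0.554 -0.183  0.067]
tray [0.587 0.145 0.005]
[-3.807 11.083  9.624]
```

```bash
python3 -m inch '{"linear":[[-0.3,0.56,0.74],[-0.3,0.56,0.74],[-0.3,0.56,0.74],[-0.3,0.56,0.74],[-0.3,0.56,0.74],[-0.3,0.56,0.74],[-0.3,0.56,0.74],[-0.3,0.56,0.74]],"turn":[0,0,0,0,0,0,0,0],"jaw":[-1,-1,-1,-1,-1,-1,-1,-1]}' 40 && python3 -m inch '{"linear":[[0,0.56,0.78],[0,0.56,0.78],[0,0.56,0.78],[0,0.56,0.78],[0,0.56,0.78],[0,0.56,0.78],[0,0.56,0.78],[0,0.56,0.78]],"turn":[0,0,0,0,0,0,0,0],"jaw":[0.3,0.3,0.3,0.3,0.3,0.3,0.3,0.3]}' && python3 -m inch '{"linear":[[0,0,0],[0,0,0],[0,0,0],[0,0,0]],"turn":[0.94,0.94,0.94,0],"jaw":[0.3,0.3,0.3,0.3]}'
python3 - <<'E'
from h import *
s=state();print(s['contact_force'],s['joint_vel'].round(3),s['width'])
p,r=pose();print(p,r.round(3));np.savez('w1.npz',p=p,r=r)
a=camera('wrist');cv2.imwrite('pics/w1.png',a)
E
```

```text
time_s: 0.77
ee_pos: [0.3518, -0.4208, 0.2943]
tool_rot: [-0.194, 1.562, 0.195]
contact_force: [0.6, -0.2, 0.1]
width: 0.0876
time_s: 1.43
ee_pos: [0.5499, -0.1858, 0.2938]
tool_rot: [-0.195, 1.562, 0.195]
contact_force: [0.3, -1.2, 1.1]
width: 0.0397
time_s: 1.77
ee_pos: [0.5492, -0.1871, 0.2934]
tool_rot: [0.001, 1.572, -0.001]
contact_force: [0.6, -0.7, 0.6]
width: 0.0307
[ 0.635006   -0.65607055  0.5587926 ] [-0.01  -0.005  0.001  0.001 -0.001  0.154] 0.030730400296193113
[ 0.54915959 -0.1871118   0.29341299] [[-0.001  0.001  1.   ]
 [ 0.     1.    -0.001]
 [-1.     0.    -0.001]]
```

View pics/w1.png

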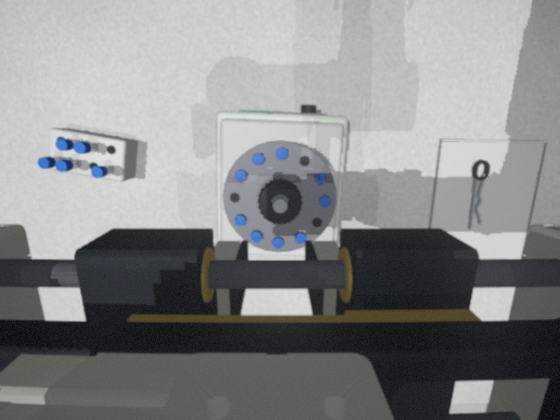

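The wrist view shows the carousel disc centred near (281,195), the black hub and spindle near (280,203), the shaker's front edge from (219,114) to (347,119), and the clip loop at (481,170). The shaker appears to be turned by a few degrees.

```bash
python3 - <<'E'
from h import *
z=np.load('w1.npz');C=cam('wrist',(z['p'],z['r']))
a=cv2.imread('pics/w1.png');hsv=cv2.cvtColor(a,cv2.COLOR_BGR2HSV);g=hsv[...,2]
# hub
m=np.zeros(g.shape,np.uint8);m[170:236,250:312]=(g[170:236,250:312]<75)
def big(m):
    cs=cv2.findContours(m,cv2.RETR_EXTERNAL,cv2.CHAIN_APPROX_NONE)[0];return max(cs,key=cv2.contourArea)
c=big(m);e=cv2.fitEllipse(c);print('hub',e,onz(C,e[0],.136).round(4))
s=np.zeros(g.shape,np.uint8);s[192:220,268:293]=(g[192:220,268:293]>80)
e=cv2.fitEllipse(big(s));print('spin',e,onz(C,e[0],.148).round(4))
# blue caps -> circle
b=((hsv[...,0]>100)&(hsv[...,0]<130)&(hsv[...,1]>130)).astype(np.uint8);b[:,:215]=0;b[:,345:]=0
n,_,st,ce=cv2.connectedComponentsWithStats(b)
P=np.array([onz(C,ce[i],.12) for i in range(1,n) if st[i,4]>25])
A=np.c_[2*P[:,:2],np.ones(len(P))];x=np.linalg.lstsq(A,(P[:,:2]**2).sum(1),rcond=None)[0];print('caps',x[:2],np.sqrt(x[2]+x[0]**2+x[1]**2),len(P))
# tray/shaker edges: bright mask
for nm,(r0,r1,c0,c1) in dict(front=(100,130,228,292),left=(125,215,208,232),right=(125,215,336,356)).items():
    gy=cv2.GaussianBlur(cv2.cvtColor(a,cv2.COLOR_BGR2GRAY),(3,3),0).astype(float)[r0:r1,c0:c1]
    if nm=='front':
        d=np.diff(gy,axis=0);pts=[(c0+i,r0+np.argmax(d[:,i])+.5) for i in range(d.shape[1])]
    else:
        d=np.diff(gy,axis=1)*(1 if nm=='left' else -1);pts=[(c0+np.argmax(d[i])+.5,r0+i) for i in range(d.shape[0])]
    W=np.array([onz(C,q,.067)[:2] for q in pts]);vx,vy,x0,y0=cv2.fitLine(W.astype(np.float32),cv2.DIST_HUBER,0,.01,.001).ravel()
    print(nm,np.degrees(np.arctan2(vy,vx)),x0,y0)
# clip rough
m=np.zeros(g.shape,np.uint8);m[140:228,448:535]=(g[140:228,448:535]<95)
c=big(m);vx,vy,x0,y0=cv2.fitLine(c,cv2.DIST_HUBER,0,.01,.01).ravel();print('clip',cv2.boundingRect(c))
print('loop',onz(C,(481,170),.008),onz(C,(479,224),.008))
u=a[95:235,205:355];w=a[130:235,430:550]
cv2.imwrite('pics/w1c.png',np.hstack([cv2.resize(u,(450,420),interpolation=2),cv2.resize(w,(340,420),interpolation=2)]))
E
```

```text
hub ((280.084716796875, 200.82077026367188), (41.523643493652344, 44.450653076171875), 1.0605906248092651) [ 0.5578 -0.1823  0.136 ]
spin ((279.6183776855469, 203.58279418945312), (15.621816635131836, 18.179718017578125), 2.072605848312378) [ 0.5584 -0.1829  0.148 ]
caps [ 0.55962454 -0.18275639] 0.0543791824344064 9
front 88.40828 0.4569628 -0.21358651
left -2.3599746 0.53812253 -0.26605335
right -2.3814495 0.5463185 -0.09790555
clip (473, 161, 16, 20)
loop [0.53667359 0.13264665 0.008     ] [0.62444885 0.1436487  0.008     ]
```

View pics/w1c.png

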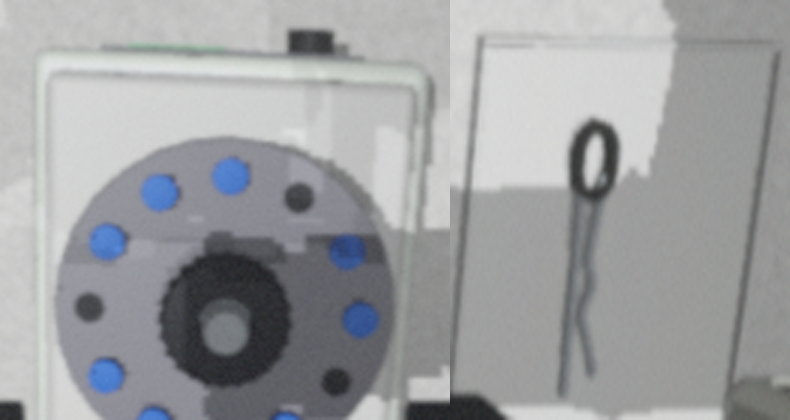

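```bash
python3 -m inch '{"linear":[[0.6,0.11,0.23],[0.8,0,0],[0.8,0,0],[0.8,0,0],[0.43,0,0],[0,0,0]],"turn":[0.4,0,0,0,0,0],"jaw":[0.35,0.35,0.35,0.35,0.35,0.35]}' && python3 -m inch '{"linear":[[0.08,0,0],[0.08,0,0],[0.08,0,0]],"turn":[0,0,0],"jaw":[0.35,0.35,0.35]}'; python3 -m inch '{"linear":[[0.08,0,0],[0.03,0,0]],"turn":[0,0],"jaw":[0.35,0.35]}'
```

```text
time_s: 2.32
ee_pos: [0.5553, -0.183, 0.1522]
tool_rot: [0.026, 1.578, -0.024]
contact_force: [-1.0, 0.4, 0.0]
width: 0.0282
time_s: 2.57
ee_pos: [0.5595, -0.1834, 0.1487]
tool_rot: [0.025, 1.568, -0.026]
contact_force: [0.7, 0.8, -0.3]
width: 0.0284
time_s: 2.73
ee_pos: [0.5586, -0.1832, 0.1432]
tool_rot: [0.026, 1.57, -0.026]
contact_force: [0.4, 1.2, -0.4]
width: 0.0283
```

```bash
python3 -m inch '{"linear":[[0,0,0]],"turn":[0],"jaw":[0.35]}'; python3 -m inch '{"linear":[[0.05,0,0],[0,0,0]],"turn":[0,0],"jaw":[0.35,0.35]}';  python3 -m inch '{"linear":[[0.05,0,0],[0,0,0]],"turn":[0,0],"jaw":[0.35,0.35]}'
python3 - <<'E'
from h import *
p,r=pose();np.savez('w2.npz',p=p,r=r)
a=camera('wrist');b=camera('side');cv2.imwrite('pics/w2.png',np.hstack([cv2.resize(a[130:330,160:400],(480,400)),cv2.resize(b[130:230,260:380],(320,267))[:267,:].copy() if 0 else cv2.copyMakeBorder(cv2.resize(b[140:230,270:366],(320,300)),0,100,0,0,0)]))
E
```

```text
time_s: 2.82
ee_pos: [0.5584, -0.1832, 0.143]
tool_rot: [0.026, 1.57, -0.026]
contact_force: [-0.1, -0.3, -0.0]
width: 0.0286
time_s: 2.98
ee_pos: [0.5583, -0.1831, 0.1407]
tool_rot: [0.026, 1.571, -0.026]
contact_force: [0.4, -0.7, -0.2]
width: 0.0284
time_s: 3.15
ee_pos: [0.5582, -0.1832, 0.1385]
tool_rot: [0.026, 1.571, -0.026]
contact_force: [-0.4, 0.3, -0.1]
width: 0.0284
```

View pics/w2.png

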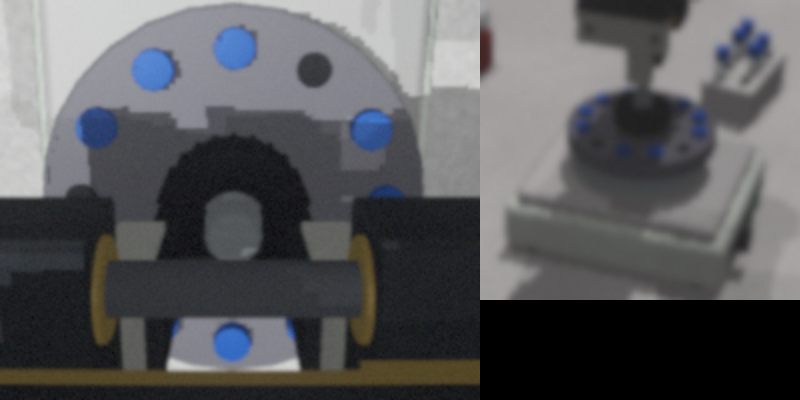

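The view shows the fingers straddling the spindle centrally, with the disc edges at crop x of about 43 and 422. No contact force shows yet, so I'll check the carousel's height from the known disc diameter.

```bash
python3 - <<'E'
from h import *
from scipy.optimize import brentq
a=None
z=np.load('w2.npz');C2=cam('wrist',(z['p'],z['r']))
z1=np.load('w1.npz');C1=cam('wrist',(z1['p'],z1['r']))
c2=lambda u,v:(160+u/2,130+v/2)
def h(C,l,r,d): return brentq(lambda z:np.linalg.norm(onz(C,l,z)-onz(C,r,z))-d,.0,.2)
# disc widest rows
print('now disc top',h(C2,c2(43,190),c2(422,190),.14))
cr=lambda u,v:(205+u/3,95+v/3)
print('w1 disc top',h(C1,cr(56,305),cr(394,305),.14))
# caps upper three pairs: separation now vs before
for A,B,c,d in(((153,69),(235,47),(160,192),(231,175)),((97,127),(371,129),(107,241),(347,252))):
    for H in(.108,.119):
        print(H,np.linalg.norm(onz(C2,c2(*A),H)-onz(C2,c2(*B),H)),np.linalg.norm(onz(C1,cr(*c),H)-onz(C1,cr(*d),H)))
E
```

```text
now disc top 0.10846969888054299
w1 disc top 0.10618816650447703
0.108 0.029805067402622808 0.02913481785632901
0.119 0.028294892980396082 0.028273483295186152
0.108 0.09870340492787853 0.0974691975852678
0.119 0.09370226349460484 0.09458764229492583
```

```bash
for i in 1; do python3 -m inch '{"linear":[[0.03,0,0],[0,0,0]],"turn":[0,0],"jaw":[0.35,0.35]}';  python3 -m inch '{"linear":[[0.03,0,0],[0,0,0]],"turn":[0,0],"jaw":[0.35,0.35]}'; done
python3 - <<'E'
from h import *
s=state();print({k:np.round(v,3) for k,v in s.items()})
C=cam('side');p,r=pose()
print('tips in side',proj(C,[p+[0,.014,-.011],p+[0,-.014,-.011],[.5585,-.1828,.128],[.5585,-.1828,.138]]))
b=camera('side');cv2.imwrite('pics/s3.png',cv2.resize(b[150:225,275:375],(800,600),interpolation=2))
E
```

```text
time_s: 3.42
ee_pos: [0.5583, -0.1832, 0.1374]
tool_rot: [0.026, 1.571, -0.026]
contact_force: [0.2, -0.9, 0.1]
width: 0.0282
time_s: 3.58
ee_pos: [0.5582, -0.1832, 0.1361]
tool_rot: [0.026, 1.571, -0.026]
contact_force: [-0.9, 0.0, -0.6]
width: 0.0284
{'time_s': np.float64(3.583), 'q': array([ 0.015,  0.264, -0.272, -0.   , -1.035, -1.619]), 'joint_vel': array([ 0.001, -0.001,  0.002, -0.   , -0.005,  0.   ]), 'effort': array([ 5.0000e-03, -4.8414e+01,  2.6881e+01,  6.4160e+00, -3.6000e-02,
        0.0000e+00]), 'ee_pos': array([ 0.558, -0.183,  0.136]), 'tool_rot': array([ 0.026,  1.571, -0.026]), 'contact_force': array([-0.939,  0.046, -0.583]), 'moment': array([-0.032, -0.009,  0.013]), 'width': np.float64(0.028)}
tips in side [[318.0028634  174.76303465]
 [320.28570807 170.48336384]
 [319.08990427 171.8395007 ]
 [319.25576824 168.99079391]]
```

View pics/s3.png

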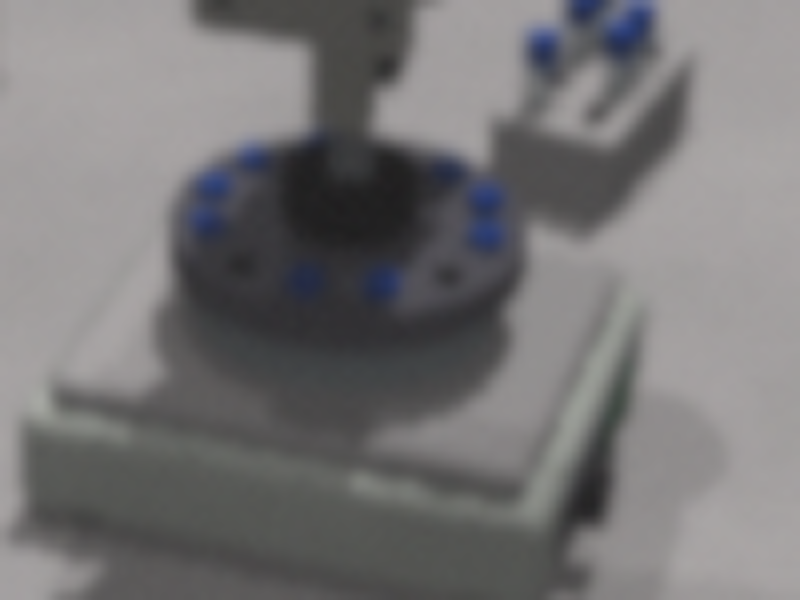

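The side crop shows the grey finger ending well above where the stated tip offset puts it (crop row about 150, predicted 198). The real tips may therefore be higher than stated. I'll go on down in small steps, using the force as the guide.

```bash
for i in 1; do python3 -m inch '{"linear":[[0.05,0,0],[0.05,0,0]],"turn":[0,0],"jaw":[0.35,0.35]}';  python3 -m inch '{"linear":[[0.05,0,0],[0,0,0]],"turn":[0,0],"jaw":[0.35,0.35]}'; done
python3 - <<'E'
from h import *
b=camera('wrist');cv2.imwrite('pics/w4.png',b)
E
```

```text
time_s: 3.8
ee_pos: [0.5585, -0.1832, 0.1323]
tool_rot: [0.026, 1.57, -0.026]
contact_force: [0.7, -0.4, 0.1]
width: 0.0287
time_s: 3.97
ee_pos: [0.558, -0.1831, 0.1297]
tool_rot: [0.026, 1.572, -0.026]
contact_force: [-0.7, -0.2, -1.0]
width: 0.0283
```

View pics/w4.png

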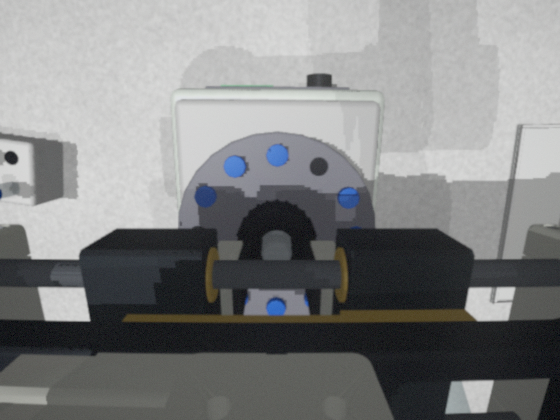

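```bash
for i in 1; do python3 -m inch '{"linear":[[0.04,0,0],[0.04,0,0]],"turn":[0,0],"jaw":[0.35,0.35]}';  python3 -m inch '{"linear":[[0.04,0,0],[0,0,0]],"turn":[0,0],"jaw":[0.35,0.35]}'; done
python3 - <<'E'
from h import *
p,r=pose();C=cam('side')
print(proj(C,[p+[0,.014,-.011],p+[0,.014,.01],p+[0,.014,.03]]).round(1))
b=camera('side').astype(int);print(b[156:184,312:328].mean(2).round().astype(int))
E
```

```text
time_s: 4.18
ee_pos: [0.5585, -0.1832, 0.1272]
tool_rot: [0.026, 1.57, -0.026]
contact_force: [-1.3, 0.3, 0.1]
width: 0.0284
time_s: 4.35
ee_pos: [0.5581, -0.1832, 0.1251]
tool_rot: [0.026, 1.571, -0.026]
contact_force: [-0.7, -0.4, -0.2]
width: 0.0287
[[317.9 177.9]
 [318.2 171.9]
 [318.5 166.1]]
[[ 74  73  74  74  73  71  74  72  66  60  57  64  71  85 114 142]
 [ 79  77  74  73  73  72  73  72  69  67  64  68  74  87 117 144]
 [101  90  79  74  72  72  72  73  72  70  70  71  74  91 121 146]
 [129 113  90  76  72  73  73  72  71  71  71  71  75  96 129 150]
 [147 127  98  78  73  72  73  71  71  67  63  63  74 105 137 154]
 [152 131 100  78  72  72  73  72  70  64  56  57  82 117 145 156]
 [152 132 100  78  73  71  73  72  70  64  59  67  96 132 152 158]
 [151 129  98  79  73  71  73  72  72  75  85  98 120 145 157 159]
 [149 126  95  77  72  72  72  72  75  91 115 131 143 155 160 160]
 [142 119  91  77  72  73  73  72  78  99 131 147 154 158 159 160]
 [124 102  82  74  73  73  73  72  76  94 122 137 145 150 152 155]
 [ 94  79  71  71  73  73  73  72  72  79  93 105 115 123 131 13
[... 375 characters left out ...]
  35  33  32  33  32  36  43]
 [ 34  34  33  32  33  33  33  34  33  33  33  31  33  34  37  43]
 [ 34  34  32  34  34  32  32  33  32  32  33  33  33  33  37  45]
 [ 34  34  33  34  33  32  35  32  34  33  32  32  33  34  39  49]
 [ 36  34  33  34  33  32  33  32  33  32  33  31  32  36  42  49]
 [ 37  35  34  34  34  33  34  32  31  33  33  33  34  37  42  50]
 [ 41  39  36  35  34  35  33  35  33  34  35  37  38  43  48  51]
 [ 46  44  42  39  38  39  38  36  38  39  40  42  43  46  51  54]
 [ 48  48  47  44  44  43  42  43  43  45  44  47  47  50  56  63]
 [ 49  50  48  48  47  47  49  48  47  48  50  50  52  56  66  72]
 [ 50  49  48  48  50  51  51  51  50  51  51  53  58  65  74  81]]
```

The finger end now projects to about row 171 in the side view, which puts it about 12 mm above the reported TCP, so contact should be close.

```bash
python3 -m inch '{"linear":[[0.04,0,0],[0.02,0,0]],"turn":[0,0],"jaw":[0.35,0.35]}';  python3 -m inch '{"linear":[[0.04,0,0],[0.02,0,0]],"turn":[0,0],"jaw":[0.35,0.35]}';python3 -m inch '{"linear":[[0.04,0,0],[0.02,0,0]],"turn":[0,0],"jaw":[0.35,0.35]}'
```

```text
time_s: 4.57
ee_pos: [0.5584, -0.1832, 0.1231]
tool_rot: [0.026, 1.571, -0.026]
contact_force: [-0.2, -0.6, -0.5]
width: 0.0282
time_s: 4.73
ee_pos: [0.5583, -0.1832, 0.1205]
tool_rot: [0.026, 1.571, -0.026]
contact_force: [0.5, 0.3, 0.3]
width: 0.0287
time_s: 4.9
ee_pos: [0.5583, -0.1832, 0.1181]
tool_rot: [0.026, 1.571, -0.026]
contact_force: [-0.1, 0.0, -0.2]
width: 0.0285
```

```bash
python3 -m inch '{"linear":[[0.04,0,0],[0.02,0,0]],"turn":[0,0],"jaw":[0.35,0.35]}';  python3 -m inch '{"linear":[[0.04,0,0],[0.02,0,0]],"turn":[0,0],"jaw":[0.35,0.35]}'
python3 - <<'E'
from h import *
p,r=pose();np.savez('w5.npz',p=p,r=r)
w=camera('wrist');b=camera('side')
cv2.imwrite('pics/w5.png',np.hstack([cv2.resize(w[190:330,180:380],(440,308),interpolation=2),cv2.resize(b[145:215,280:360],(352,308),interpolation=2)]))
E
```

```text
time_s: 5.07
ee_pos: [0.5583, -0.1832, 0.1157]
tool_rot: [0.026, 1.571, -0.026]
contact_force: [0.1, 0.7, -0.2]
width: 0.0288
time_s: 5.23
ee_pos: [0.5583, -0.1832, 0.1133]
tool_rot: [0.026, 1.571, -0.026]
contact_force: [0.6, 0.5, 0.1]
width: 0.0283
```

View pics/w5.png

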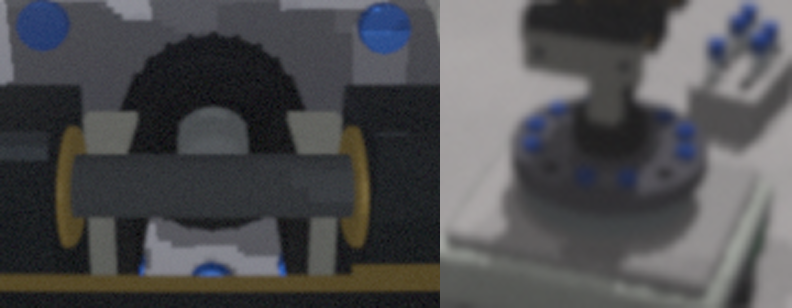

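```bash
python3 - <<'E'
from h import *
z=np.load('w5.npz');C5=cam('wrist',(z['p'],z['r']))
z=np.load('w2.npz');C2=cam('wrist',(z['p'],z['r']))
z=np.load('w1.npz');C1=cam('wrist',(z['p'],z['r']))
def caps(f,C,crop):
    a=cv2.imread(f);x0,y0,s,w=crop
    hsv=cv2.cvtColor(a[:, :w],cv2.COLOR_BGR2HSV)
    b=((hsv[...,0]>100)&(hsv[...,0]<130)&(hsv[...,1]>110)).astype(np.uint8)
    n,_,st,ce=cv2.connectedComponentsWithStats(b)
    return [np.append((np.array(ce[i])/s+[x0,y0]),st[i,4]/s/s) for i in range(1,n) if st[i,4]/s/s>20]
k1=caps('pics/w1.png',C1,(0,0,1,560));k2=caps('pics/w2.png',C2,(160,130,2,480));k4=caps('pics/w4.png',C1,(0,0,1,560));k5=caps('pics/w5.png',C5,(180,190,2.2,440))
for k in(k1,k2,k4,k5):print(np.round(k,1).tolist())
E
```

```text
[[72.4, 145.4, 311.0], [281.5, 153.4, 111.0], [257.9, 158.8, 103.0], [54.7, 163.6, 302.0], [98.2, 171.0, 136.0], [240.4, 175.1, 103.0], [320.2, 178.7, 99.0], [324.7, 201.2, 104.0], [239.9, 219.9, 98.0], [255.9, 235.9, 97.0], [300.0, 237.7, 101.0], [277.6, 242.3, 95.0]]
[[277.4, 154.0, 337.5], [236.6, 164.8, 333.8], [208.2, 193.8, 316.2], [345.7, 194.8, 335.2], [352.8, 226.2, 86.2], [246.9, 293.6, 23.8], [305.6, 294.3, 34.5], [275.9, 301.0, 279.5]]
[[277.1, 154.9, 365.0], [234.5, 166.1, 365.0], [205.2, 196.2, 347.0], [348.1, 197.6, 357.0], [355.6, 227.3, 21.0], [245.7, 299.4, 27.0], [306.5, 300.2, 40.0], [275.6, 306.5, 280.0]]
[[199.3, 201.4, 423.1], [354.6, 202.7, 427.9], [244.1, 310.8, 22.3], [308.3, 310.9, 27.7], [275.7, 312.6, 69.0]]
```

The fingers have still not touched the hub, and the carousel has not moved (cap spacing agrees with an unmoved height). I'll lift clear and look at the gripper itself against a plain background to find the true fingertip position.

```bash
python3 -m inch '{"linear":[[-0.9,0,0],[-0.9,0,0],[-0.9,0,0],[-0.9,0,0],[0,0,0]],"turn":[0,0,0,0,0],"jaw":[0.35,0.35,0.35,0.35,0.35]}'
python3 - <<'E'
from h import *
p,r=pose();np.savez('w6.npz',p=p,r=r)
w=camera('wrist');b=camera('side')
cv2.imwrite('pics/raw6w.png',w);cv2.imwrite('pics/raw6s.png',b)
C=cam('side');print(p,proj(C,[p,p+[0,0,-.011],p+[0,.0145,-.011],p+[0,-.0145,-.011],p+[0,0,.055]]).round(1))
x0,y0=270,70
cv2.imwrite('pics/v6.png',np.hstack([cv2.resize(w[190:330,180:380],(440,308),interpolation=2),cv2.resize(b[y0:y0+112,x0:x0+90],(360,448),interpolation=2)[:308]]))
E
```

```text
time_s: 5.75
ee_pos: [0.5617, -0.1844, 0.266]
tool_rot: [0.023, 1.559, -0.027]
contact_force: [1.0, 0.3, 1.1]
width: 0.0281
[ 0.56171479 -0.18438135  0.26602262] [[320.6 129.6]
 [320.4 133.2]
 [319.1 135.1]
 [321.6 131.2]
 [321.6 111.2]]
```

View pics/v6.png

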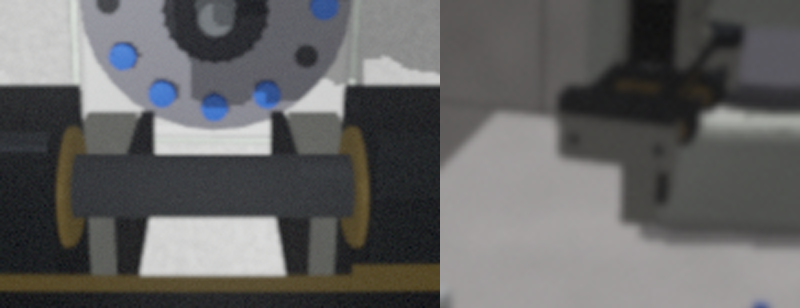

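Now it's clear. The wrist view shows the pads' inner faces at full-frame u of about 250.5 and 303.6, with the tip edge at row 241. A 28.4 mm gap at that scale puts the tips about 30 mm behind the reported TCP, not 11 mm ahead, and the side view agrees (finger end at row 125 against a predicted 136). Every distance to the fingertips therefore shifts by about 41 mm. I'll press with that correction and use the force to find the contact.

```bash
python3 -m inch '{"linear":[[0.9,0,0],[0.9,0,0],[0.9,0,0],[0.9,0,0],[0.05,0,0],[0,0,0]],"turn":[0,0,0,0,0,0],"jaw":[0.35,0.35,0.35,0.35,0.35,0.35]}' && python3 -m inch '{"linear":[[0.05,0,0],[0.05,0,0]],"turn":[0,0],"jaw":[0.35,0.35]}';python3 -m inch '{"linear":[[0.05,0,0],[0.02,0,0]],"turn":[0,0],"jaw":[0.35,0.35]}'
```

```text
time_s: 6.35
ee_pos: [0.5564, -0.1832, 0.1093]
tool_rot: [0.026, 1.577, -0.026]
contact_force: [0.7, 0.5, 0.8]
width: 0.0282
time_s: 6.52
ee_pos: [0.5598, -0.1834, 0.1096]
tool_rot: [0.025, 1.568, -0.026]
contact_force: [0.5, -0.2, -0.0]
width: 0.0286
time_s: 6.68
ee_pos: [0.559, -0.1832, 0.1059]
tool_rot: [0.026, 1.569, -0.026]
contact_force: [-0.0, -0.1, -0.4]
width: 0.0282
```

```bash
python3 -m inch '{"linear":[[0.04,0,0],[0.02,0,0]],"turn":[0,0],"jaw":[0.35,0.35]}';python3 -m inch '{"linear":[[0.04,0,0],[0.02,0,0]],"turn":[0,0],"jaw":[0.35,0.35]}'
```

```text
time_s: 6.85
ee_pos: [0.5586, -0.1832, 0.1028]
tool_rot: [0.026, 1.57, -0.026]
contact_force: [-0.6, 0.7, 3.4]
width: 0.0284
time_s: 7.02
ee_pos: [0.5589, -0.1833, 0.1005]
tool_rot: [0.026, 1.569, -0.026]
contact_force: [0.1, 0.5, 4.9]
width: 0.0283
```

Contact came at a TCP height of about 0.104, which fits the corrected tip position.

```bash
python3 -m inch '{"linear":[[0.04,0,0],[0.02,0,0]],"turn":[0,0],"jaw":[0.35,0.35]}';python3 -m inch '{"linear":[[0.04,0,0],[0.02,0,0]],"turn":[0,0],"jaw":[0.35,0.35]}'
```

```text
time_s: 7.18
ee_pos: [0.5602, -0.1837, 0.0995]
tool_rot: [0.024, 1.567, -0.026]
contact_force: [-1.4, 0.5, 17.0]
width: 0.0281
time_s: 7.35
ee_pos: [0.562, -0.1842, 0.0993]
tool_rot: [0.023, 1.563, -0.027]
contact_force: [-2.1, -0.0, 27.9]
width: 0.0286
```

```bash
python3 -m inch '{"linear":[[0.02,0,0],[0.02,0,0]],"turn":[0,0],"jaw":[0.35,0.35]}';python3 -m inch '{"linear":[[0.02,0,0],[0.0,0,0]],"turn":[0,0],"jaw":[0.35,0.35]}'
```

```text
time_s: 7.52
ee_pos: [0.5632, -0.1845, 0.0992]
tool_rot: [0.022, 1.561, -0.027]
contact_force: [-3.5, -0.2, 34.9]
width: 0.0281
time_s: 7.68
ee_pos: [0.5638, -0.1847, 0.0992]
tool_rot: [0.021, 1.559, -0.027]
contact_force: [-3.5, -0.1, 34.2]
width: 0.0289
```

```bash
python3 -m inch '{"linear":[[-0.5,0,0],[-0.5,0,0],[0,0,0],[0,0,0]],"turn":[0,0,0,0],"jaw":[0.35,0.35,0.35,0.35]}'
python3 - <<'E'
from h import *
p,r=pose();np.savez('w7.npz',p=p,r=r)
w=camera('wrist');cv2.imwrite('pics/raw7.png',w)
hsv=cv2.cvtColor(w,cv2.COLOR_BGR2HSV);b=((hsv[...,0]>100)&(hsv[...,0]<130)&(hsv[...,1]>110)).astype(np.uint8)
n,_,st,ce=cv2.connectedComponentsWithStats(b);k=[ce[i] for i in range(1,n) if st[i,4]>200];print(p,np.round(k,1).tolist())
C=cam('wrist',(p,r))
z4=(np.array([.558,-.1831,.1297]),R.from_rotvec([.026,1.572,-.026]).as_matrix());C4=cam('wrist',z4)
k4=[(277.1,154.9),(234.5,166.1),(205.2,196.2),(348.1,197.6)]
d=lambda C,k,h:[np.linalg.norm(onz(C,a,h)-onz(C,b,h)).round(4) for a,b in((k[2],k[3]),(k[0],k[2]),(k[0],k[3]))]
k=sorted(k,key=lambda a:a[1])[:4]
for h in(.108,.110,.114,.118,.120):print(h,d(C,k,h),d(C4,k4,h))
cv2.imwrite('pics/v7.png',cv2.resize(w[180:260,220:335],(790,550),interpolation=2))
E
```

```text
time_s: 8.02
ee_pos: [0.5589, -0.1831, 0.1336]
tool_rot: [0.026, 1.569, -0.026]
contact_force: [-1.1, -1.4, -0.4]
width: 0.0284
[ 0.55891116 -0.18310382  0.13360424] [[277.0, 152.5], [236.8, 163.1], [208.9, 191.6], [344.2, 192.7], [275.7, 297.3]]
0.108 [np.float64(0.0951), np.float64(0.0549), np.float64(0.0549)] [np.float64(0.0991), np.float64(0.0572), np.float64(0.0572)]
0.11 [np.float64(0.0942), np.float64(0.0544), np.float64(0.0543)] [np.float64(0.0981), np.float64(0.0566), np.float64(0.0567)]
0.114 [np.float64(0.0924), np.float64(0.0533), np.float64(0.0533)] [np.float64(0.0962), np.float64(0.0555), np.float64(0.0556)]
0.118 [np.float64(0.0906), np.float64(0.0523), np.float64(0.0523)] [np.float64(0.0943), np.float64(0.0545), np.float64(0.0545)]
0.12 [np.float64(0.0897), np.float64(0.0518), np.float64(0.0518)] [np.float64(0.0933), np.float64(0.0539), np.float64(0.054)]
```

View pics/v7.png

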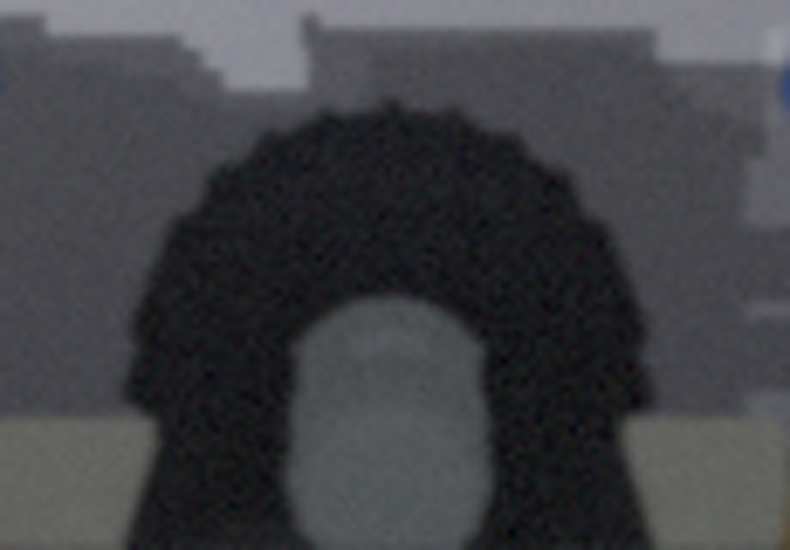

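The cap spacing shows that the carousel dropped about 8.3 mm (8 to 12 expected), and it ended on a hard stop at 35 N. The v7 view shows the hub lower with the spindle standing clear of it. The carousel is home, and the tips are 29 mm behind the reported TCP. Now to the clip.

```bash
python3 - <<'E'
from h import *
z=np.load('w7.npz');C=cam('wrist',(z['p'],z['r']));a=cv2.imread('pics/raw7.png')
P=np.array([onz(C,q,.109)[:2] for q in[(277,152.5),(236.8,163.1),(208.9,191.6),(344.2,192.7),(275.7,297.3)]])
x=np.linalg.lstsq(np.c_[2*P,np.ones(5)],(P**2).sum(1),rcond=None)[0];print('caps',x[:2],np.sqrt(x[2]+x[:2]@x[:2]))
for v in(190,200,210):
    g=a[v].astype(float).mean(1)
    print(v)
print('spindle sides mid y',onz(C,((220+287*115/790)/2+(220+490*115/790)/2,180+400*80/550),.142))
E
python3 -m inch '{"linear":[[-0.9,0.2,0],[-0.7,0.7,0.1],[0,1,0.1],[0,1,0.1],[0,1,0.1],[0,1,0.1],[0,1,0.1],[0,1,0.1]],"turn":[0,0,0,0,0,0,0,0],"jaw":[-0.1,-0.1,-0.1,-0.1,-0.1,-0.1,-0.1,-0.1]}' && python3 -m inch '{"linear":[[0,0.9,0.1],[0,0.2,-0.1],[0,0,0],[0,0,0]],"turn":[0,0,0,0],"jaw":[-0.1,-0.1,-0.1,-0.1]}'
python3 - <<'E'
from h import *
p,r=pose();np.savez('w8.npz',p=p,r=r)
w=camera('wrist');cv2.imwrite('pics/raw8.png',w)
cv2.imwrite('pics/v8.png',cv2.resize(w[60:250,180:380],(800,600)[:2] if 0 else (600,570),interpolation=2))
E
```

```text
caps [ 0.55984131 -0.18275272] 0.05462650607782193
190
200
210
spindle sides mid y [ 0.55488275 -0.18244505  0.142     ]
time_s: 8.73
ee_pos: [0.5947, 0.0935, 0.1954]
tool_rot: [0.026, 1.573, -0.027]
contact_force: [0.9, 0.6, -0.3]
width: 0.0487
time_s: 9.07
ee_pos: [0.5961, 0.1359, 0.1953]
tool_rot: [0.024, 1.573, -0.026]
contact_force: [-0.3, -0.6, 0.8]
width: 0.048
```

View pics/v8.png

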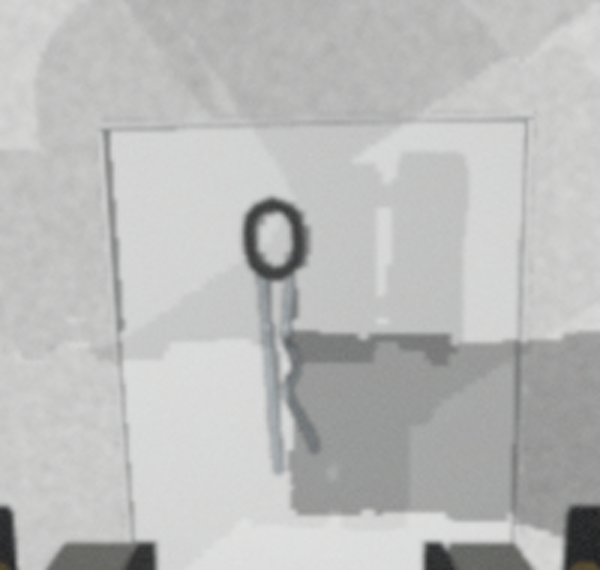

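The crop shows the loop centred near (274,240), the straight leg from (265,285) to (280,470), and the bent leg to its right.

```bash
python3 - <<'E'
from h import *
z=np.load('w8.npz');p,r=z['p'],z['r'];C=cam('wrist',(p,r));a=cv2.imread('pics/raw8.png');g=cv2.cvtColor(a,cv2.COLOR_BGR2GRAY).astype(np.float32)
f=lambda u,v:(180+u/3,60+v/3)
m=np.zeros(g.shape,np.uint8);x0,y0=map(int,f(236,190));x1,y1=map(int,f(315,283))
m[y0:y1,x0:x1]=g[y0:y1,x0:x1]<105
c=max(cv2.findContours(m,cv2.RETR_EXTERNAL,cv2.CHAIN_APPROX_NONE)[0],key=cv2.contourArea);e=cv2.fitEllipse(c);print(e)
W=np.array([onz(C,q,.008)[:2] for q in c[:,0].astype(float)]);print('loop ext',np.ptp(W,0))
# straight leg: darkest column near the line on rows
pts=[]
for v in range(int(f(0,300)[1]),int(f(0,465)[1])+1):
    uc=f(265+15*((v-60)*3-285)/185,0)[0]
    u=np.arange(int(uc)-5,int(uc)+5);row=g[v,u];w=np.clip(np.median(row)+5-row,0,None);w=np.where(abs(u-uc)<3,np.clip(row.max()-row-10,0,None),0)
    if w.sum()>0:pts.append(((u*w).sum()/w.sum(),v))
L=np.array([onz(C,q,.008)[:2] for q in pts]);vx,vy,xx,yy=cv2.fitLine(L.astype(np.float32),cv2.DIST_HUBER,0,.001,.001).ravel()
if vx<0:vx,vy=-vx,-vy
yaw=np.arctan2(vy,vx);print('leg yaw',np.degrees(yaw),xx,yy)
lo=onz(C,e[0],.008);print('loop centre',lo)
n=np.array([-vy,vx]);print('loop off from leg (5.5mm expected)',((lo[:2]-[xx,yy])@n)*1e3)
tip=onz(C,f(280,473),.008);print('tip',tip,'dist along',(tip-lo)[:2]@[vx,vy])
tz=r[:,2];print('tool yaw',np.degrees(np.arctan2(tz[1],tz[0])))
E
```

```text
((271.1358337402344, 139.56190490722656), (19.378429412841797, 25.9212646484375), 175.43264770507812)
loop ext [0.0292465 0.0228038]
leg yaw 2.2419038 0.5920852 0.12918222
loop centre [0.53643675 0.13194091 0.008     ]
loop off from leg (5.5mm expected) 4.933473398541591
tip [0.63267109 0.13129208 0.008     ] dist along 0.0961352920399715
tool yaw -1.8214912274954285
```

The measurements are consistent: loop 29 x 23 mm, leg offset 4.9 mm (5.5 expected), and 96 mm to the tip (97.5 expected). The grasp is at (0.5365, 0.132) with yaw 2.2°, and the TCP goes to z of about -0.024 because of the tip offset.

```bash
python3 -m inch '{"linear":[[0,-0.07,-0.75],[0.4,-0.07,-0.74],[0.9,0,0],[0.9,0,0],[0.9,0,0],[0.9,0,0],[0.1,0,0],[0,0,0]],"turn":[-0.81,0,0,0,0,0,0,0],"jaw":[-0.1,-0.1,-0.1,-0.1,-0.1,-0.1,-0.1,-0.1]}' && python3 -m inch '{"linear":[[0,0,0],[0,0,0]],"turn":[0,0],"jaw":[-0.1,-0.1]}'
python3 - <<'E'
from h import *
p,r=pose();print(p,r.round(4)); print(go([.5365,.1321,-.0235]))
tz=r[:,2];print(np.degrees(np.arctan2(tz[1],tz[0])))
E
```

```text
time_s: 9.78
ee_pos: [0.536, 0.1278, 0.0312]
tool_rot: [-0.03, 1.575, 0.026]
contact_force: [0.4, 0.1, 0.5]
width: 0.0479
time_s: 9.95
ee_pos: [0.5391, 0.1303, 0.0351]
tool_rot: [-0.028, 1.567, 0.03]
contact_force: [-0.2, 0.4, 0.3]
width: 0.0484
[0.53910354 0.13033323 0.03507612] [[ 0.0031 -0.0372  0.9993]
 [ 0.0015  0.9993  0.0372]
 [-1.      0.0014  0.0032]]
[ 1.464  0.045 -0.068]
2.1335117956846865
```

```bash
python3 -m inch '{"linear":[[0.4,0.04,0],[0.4,0,0],[0.3,0,0],[0.2,0,0],[0,0,0],[0,0,0],[0,0,0]],"turn":[0,0,0,0,0,0,0],"jaw":[-0.1,-0.1,-0.1,-0.1,-0.1,-0.1,-0.1]}'
python3 - <<'E'
from h import *
print(go([.5365,.1321,-.0240]));C=cam('side');w=camera('wrist');cv2.imwrite('pics/raw9.png',w)
E
```

```text
time_s: 10.53
ee_pos: [0.5383, 0.1321, -0.0179]
tool_rot: [-0.029, 1.569, 0.03]
contact_force: [-0.5, 0.6, 0.2]
width: 0.0481
[ 0.152  0.002 -0.045]
```

```bash
python3 -m inch '{"linear":[[0.06,0,-0.04],[0.04,0,0],[0.03,0,0],[0,0,0]],"turn":[0,0,0,0],"jaw":[-0.1,-0.1,-0.1,-0.1]}' 30
```

```text
time_s: 10.92
ee_pos: [0.5356, 0.1315, -0.0246]
tool_rot: [-0.03, 1.571, 0.029]
contact_force: [0.8, 0.3, 0.3]
width: 0.0482
```

```bash
python3 -m inch '{"linear":[[0,0,0],[0,0,0],[0,0,0],[0,0,0],[0,0,0],[0,0,0],[0,0,0],[0,0,0]],"turn":[0,0,0,0,0,0,0,0],"jaw":[0.2,0.3,0.35,0.4,0.45,0.5,1,1]}' 30; python3 -m inch '{"linear":[[0,0,0],[0,0,0],[0,0,0]],"turn":[0,0,0],"jaw":[1,1,1]}' 40
python3 - <<'E'
from h import *
ps=pose();p,r=ps;tz=r[:,2];print(p,np.degrees(np.arctan2(tz[1],tz[0])),np.degrees(np.arcsin(r[2,2])))
E
```

```text
time_s: 11.58
ee_pos: [0.5358, 0.1315, -0.0244]
tool_rot: [-0.029, 1.571, 0.029]
contact_force: [0.1, -0.5, 0.3]
width: 0.0239
time_s: 11.83
ee_pos: [0.5358, 0.1315, -0.0244]
tool_rot: [-0.03, 1.571, 0.029]
contact_force: [-0.4, -0.4, 0.6]
width: 0.0234
[ 0.53575973  0.13151519 -0.02444929] 2.150143518460142 -0.0015432526106381097
```

The grip is good: 23.4 mm opening on the 24 mm loop. I'll lift and carry it to the stand-off in front of the spindle.

```bash
python3 -m inch '{"linear":[[-0.2,0,0],[-0.5,0,0],[-0.7,0,0],[-0.7,0,0],[-0.7,0,-0.3],[-0.6,0,-0.6],[-0.3,-0.3,-0.6],[-0.1,-0.6,-0.6]],"turn":[0,0,0,0,0,0.43,0.4,0],"jaw":[1,1,1,1,1,1,1,1]}' && python3 -m inch '{"linear":[[0,-0.8,-0.28],[0,-0.9,0],[0,-0.9,0],[0,-0.9,0],[0,-0.9,0],[0,-0.9,0],[0,-0.8,0],[0,-0.5,0]],"turn":[0,0,0,0,0,0,0,0],"jaw":[1,1,1,1,1,1,1,1]}' && python3 -m inch '{"linear":[[0,-0.2,0],[0,0,0],[0,0,0],[0,0,0]],"turn":[0,0,0,0],"jaw":[1,1,1,1]}'
cat > w.py <<'E'
from h import *
import sys
p,r=pose();tz=r[:,2];print(p.round(4),'yaw',np.degrees(np.arctan2(tz[1],tz[0])),'pitch',np.degrees(np.arcsin(tz[2])),state()['contact_force'].round(1))
ex=np.array([np.cos(np.radians(-2)),np.sin(np.radians(-2)),0]);ey=np.array([-ex[1],ex[0],0])
H=np.array([.559,-.1826,.134])
L=p+np.array([.0008,0,.0324])-.0055*ey   # loop-level point on the leg axis
d=H-L;print('along to seat mm',1e3*(d@ex-.05),'tip gap to hole centre',1e3*(d@ex-.0975),'side',1e3*d@ey,'up',1e3*d[2])
E
python3 w.py; python3 - <<'E'
from h import *
p,r=pose();np.savez('w10.npz',p=p,r=r)
w=camera('wrist');cv2.imwrite('pics/raw10.png',w);b=camera('side');cv2.imwrite('pics/raw10s.png',b)
cv2.imwrite('pics/v10.png',cv2.resize(w[170:330,200:360],(600,600),interpolation=2))
E
```

```text
time_s: 12.5
ee_pos: [0.4518, 0.0964, 0.1304]
tool_rot: [0.03, 1.567, -0.026]
contact_force: [0.1, 0.0, -0.1]
width: 0.0232
time_s: 13.17
ee_pos: [0.4299, -0.1709, 0.1282]
tool_rot: [0.028, 1.57, -0.029]
contact_force: [0.5, -0.6, -1.4]
width: 0.0237
time_s: 13.5
ee_pos: [0.4303, -0.1757, 0.1278]
tool_rot: [0.027, 1.57, -0.027]
contact_force: [0.2, 0.0, -0.9]
width: 0.0235
[ 0.4303 -0.1757  0.1278] yaw -1.9816059716083145 pitch 0.01251613108699133 [ 0.2  0.  -0.9]
along to seat mm 78.08237586873524 tip gap to hole centre 30.582375868735244 side 3.0939437866064465 up -26.152165483956935
```

View pics/v10.png

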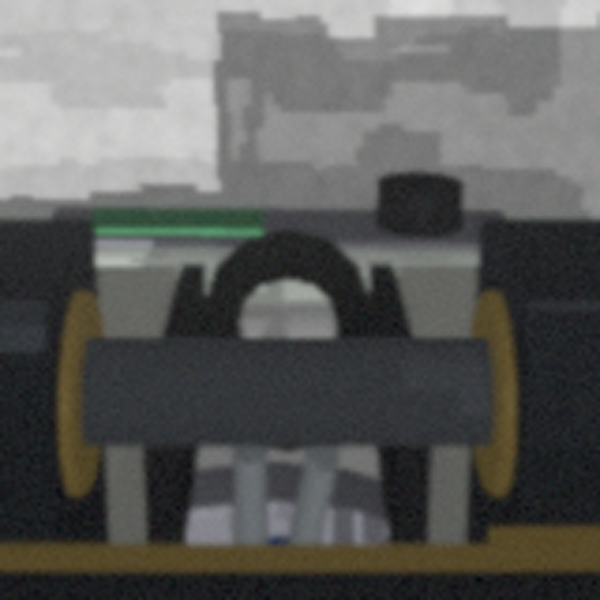

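The view shows the loop centred between the pads and the straight leg running parallel to the tool axis (crop column about 250). I'll lower to hole height, shift 3 mm sideways and advance to just short of the spindle.

```bash
python3 -m inch '{"linear":[[0.2,0.08,0],[0.3,0,0],[0.15,0,0.1],[0,0,0.2],[0,0,0.1],[0,0,0],[0,0,0]],"turn":[0,0,0,0,0,0,0],"jaw":[1,1,1,1,1,1,1]}'; python3 w.py
```

```text
time_s: 14.18
ee_pos: [0.4471, -0.1737, 0.1018]
tool_rot: [0.027, 1.57, -0.027]
contact_force: [-0.4, 0.3, -1.1]
width: 0.0234
[ 0.4471 -0.1737  0.1018] yaw -1.9886257938615053 pitch 0.013622231026067352 [-0.4  0.3 -1.1]
along to seat mm 61.3807613426525 tip gap to hole centre 13.880761342652495 side 0.4945542080970761 up -0.16149315513869222
```

```bash
python3 -m inch '{"linear":[[0,0.01,0.04],[0,0,0.04],[0,0,0.04],[0,0,0.04],[0,0,0.04]],"turn":[0,0,0,0,0],"jaw":[1,1,1,1,1]}'; python3 -m inch '{"linear":[[0,0,0.04],[0,0,0.04],[0,0,0.04]],"turn":[0,0,0],"jaw":[1,1,1]}'; python3 w.py
```

```text
time_s: 14.6
ee_pos: [0.4546, -0.1737, 0.1017]
tool_rot: [0.027, 1.57, -0.027]
contact_force: [0.1, 0.8, -1.4]
width: 0.0237
time_s: 14.85
ee_pos: [0.4592, -0.1739, 0.1016]
tool_rot: [0.028, 1.571, -0.028]
contact_force: [-0.3, -0.6, 0.8]
width: 0.0236
[ 0.4592 -0.1739  0.1016] yaw -2.007068381095173 pitch -0.012399110255009766 [-0.3 -0.6  0.8]
along to seat mm 49.26911308729548 tip gap to hole centre 1.7691130872954792 side 0.23231286223466271 up 0.03767058227899245
```

```bash
python3 -m inch '{"linear":[[0,0,0.05],[0,0,0.05],[0,0,0.05],[0,0,0.05]],"turn":[0,0,0,0],"jaw":[1,1,1,1]}'; python3 -m inch '{"linear":[[0,0,0.05],[0,0,0.05],[0,0,0.05],[0,0,0.05]],"turn":[0,0,0,0],"jaw":[1,1,1,1]}'; python3 w.py
```

```text
time_s: 15.18
ee_pos: [0.4675, -0.1741, 0.1017]
tool_rot: [0.027, 1.57, -0.027]
contact_force: [-1.2, -1.4, 1.7]
width: 0.0234
time_s: 15.52
ee_pos: [0.4754, -0.1744, 0.1016]
tool_rot: [0.027, 1.571, -0.027]
contact_force: [-1.6, -0.4, 1.6]
width: 0.0234
[ 0.4754 -0.1744  0.1016] yaw -2.002399799762142 pitch 0.0015580863056115846 [-1.6 -0.4  1.6]
along to seat mm 33.07109036331353 tip gap to hole centre -14.428909636686472 side 0.19796214517004482 up 0.024049357244981806
```

The leg is in the hole: no real resistance and well past the surface. A small upward rub (+1.6 N) suggests lowering by a fraction of a millimetre.

```bash
python3 -m inch '{"linear":[[0.015,0,0.04],[0,0,0.04],[0,0,0.04],[0,0,0]],"turn":[0,0,0,0],"jaw":[1,1,1,1]}'; python3 -m inch '{"linear":[[0,0,0.04],[0,0,0.04],[0,0,0.04],[0,0,0]],"turn":[0,0,0,0],"jaw":[1,1,1,1]}'; python3 w.py
```

```text
time_s: 15.85
ee_pos: [0.4803, -0.1746, 0.101]
tool_rot: [0.027, 1.57, -0.027]
contact_force: [-1.0, -0.1, 3.1]
width: 0.0233
time_s: 16.18
ee_pos: [0.4851, -0.1748, 0.101]
tool_rot: [0.027, 1.57, -0.027]
contact_force: [-1.0, 0.4, 2.6]
width: 0.0236
[ 0.4851 -0.1748  0.101 ] yaw -1.9981010385186528 pitch 0.011410444805555755 [-1.   0.4  2.6]
along to seat mm 23.296024325349926 tip gap to hole centre -24.203975674650074 side 0.2128638785786954 up 0.6097887132217594
```

Lowering increased the rub, since an upward force means the clip is too low. I'll raise it and go on.

```bash
python3 -m inch '{"linear":[[-0.03,0,0],[0,0,0.03],[0,0,0.03],[0,0,0]],"turn":[0,0,0,0],"jaw":[1,1,1,1]}'; python3 -m inch '{"linear":[[0,0,0.03],[0,0,0.03],[0,0,0.03],[0,0,0]],"turn":[0,0,0,0],"jaw":[1,1,1,1]}'; python3 w.py
```

```text
time_s: 16.52
ee_pos: [0.4873, -0.1748, 0.102]
tool_rot: [0.027, 1.571, -0.027]
contact_force: [-1.1, 0.3, 0.0]
width: 0.0235
time_s: 16.85
ee_pos: [0.4908, -0.1749, 0.102]
tool_rot: [0.027, 1.571, -0.027]
contact_force: [-1.2, 0.7, 0.8]
width: 0.0236
[ 0.4908 -0.1749  0.102 ] yaw -2.001641529386204 pitch -0.02107782701473264 [-1.2  0.7  0.8]
along to seat mm 17.646743752990844 tip gap to hole centre -29.853256247009156 side 0.1630218672136261 up -0.4406748339945976
```

```bash
for i in 1; do python3 -m inch '{"linear":[[0,0,0.03],[0,0,0.03],[0,0,0.03],[0,0,0]],"turn":[0,0,0,0],"jaw":[1,1,1,1]}'; python3 -m inch '{"linear":[[0,0,0.03],[0,0,0.03],[0,0,0.03],[0,0,0]],"turn":[0,0,0,0],"jaw":[1,1,1,1]}'; done; python3 w.py|tail -1
```

```text
time_s: 17.18
ee_pos: [0.4943, -0.1751, 0.102]
tool_rot: [0.027, 1.571, -0.027]
contact_force: [-2.8, 0.3, -0.7]
width: 0.0234
time_s: 17.52
ee_pos: [0.4978, -0.1752, 0.102]
tool_rot: [0.028, 1.571, -0.027]
contact_force: [-4.3, 1.3, 0.9]
width: 0.0235
along to seat mm 10.592157628429883 tip gap to hole centre -36.90784237157012 side 0.18441463262630262 up -0.41980719600243077
```

```bash
python3 -m inch '{"linear":[[0,0,0.03],[0,0,0.03],[0,0,0.03],[0,0,0]],"turn":[0,0,0,0],"jaw":[1,1,1,1]}'; python3 w.py|tail -1
```

```text
time_s: 17.85
ee_pos: [0.5012, -0.1753, 0.1019]
tool_rot: [0.028, 1.572, -0.028]
contact_force: [-6.2, 0.3, 0.5]
width: 0.0234
along to seat mm 7.230278749967233 tip gap to hole centre -40.26972125003277 side 0.2002481458914718 up -0.346298590687244
```

```bash
python3 -m inch '{"linear":[[0,0,0.03],[0,0,0]],"turn":[0,0],"jaw":[1,1]}'; python3 -m inch '{"linear":[[0,0,0.03],[0,0,0]],"turn":[0,0],"jaw":[1,1]}'
```

```text
time_s: 18.02
ee_pos: [0.5022, -0.1754, 0.1019]
tool_rot: [0.028, 1.572, -0.028]
contact_force: [-5.5, 0.8, 0.1]
width: 0.0236
time_s: 18.18
ee_pos: [0.5032, -0.1754, 0.1019]
tool_rot: [0.028, 1.572, -0.028]
contact_force: [-6.4, -0.0, 0.6]
width: 0.0235
```

```bash
python3 -m inch '{"linear":[[0,0,0.03],[0,0,0]],"turn":[0,0],"jaw":[1,1]}'; python3 w.py|tail -1
```

```text
time_s: 18.35
ee_pos: [0.5043, -0.1754, 0.1018]
tool_rot: [0.028, 1.572, -0.028]
contact_force: [-5.7, 1.2, 1.1]
width: 0.0233
along to seat mm 4.1481586403246045 tip gap to hole centre -43.3518413596754 side 0.22131969296471393 up -0.24246863684984632
```

```bash
python3 -m inch '{"linear":[[0,0,0.025],[0,0,0]],"turn":[0,0],"jaw":[1,1]}'
```

```text
time_s: 18.52
ee_pos: [0.5051, -0.1755, 0.1018]
tool_rot: [0.028, 1.573, -0.028]
contact_force: [-6.0, -0.4, 1.4]
width: 0.0238
```

```bash
python3 -m inch '{"linear":[[0,0,0.025],[0,0,0]],"turn":[0,0],"jaw":[1,1]}'
```

```text
time_s: 18.68
ee_pos: [0.506, -0.1755, 0.1018]
tool_rot: [0.028, 1.573, -0.028]
contact_force: [-7.1, 1.0, 1.6]
width: 0.0233
```

```bash
python3 -m inch '{"linear":[[0,0,0.025],[0,0,0]],"turn":[0,0],"jaw":[1,1]}'; python3 w.py|tail -1
```

```text
time_s: 18.85
ee_pos: [0.5073, -0.1755, 0.1019]
tool_rot: [0.028, 1.572, -0.028]
contact_force: [-6.4, 0.1, 1.1]
width: 0.0233
along to seat mm 1.1016801418415114 tip gap to hole centre -46.39831985815849 side 0.20093511058627217 up -0.25681573984251416
```

```bash
python3 -m inch '{"linear":[[0,0,0.025],[0,0,0]],"turn":[0,0],"jaw":[1,1]}'
```

```text
time_s: 19.02
ee_pos: [0.5082, -0.1756, 0.1018]
tool_rot: [0.028, 1.573, -0.028]
contact_force: [-5.9, 1.4, 0.3]
width: 0.0237
```

```bash
python3 -m inch '{"linear":[[0,0,0.025],[0,0,0]],"turn":[0,0],"jaw":[1,1]}'
```

```text
time_s: 19.18
ee_pos: [0.509, -0.1756, 0.1018]
tool_rot: [0.028, 1.573, -0.028]
contact_force: [-7.5, 0.7, 1.4]
width: 0.0239
```

```bash
python3 -m inch '{"linear":[[0,0,0.025],[0,0,0]],"turn":[0,0],"jaw":[1,1]}'; python3 w.py|tail -1
```

```text
time_s: 19.35
ee_pos: [0.51, -0.1757, 0.1017]
tool_rot: [0.028, 1.573, -0.028]
contact_force: [-7.1, 0.2, -0.0]
width: 0.0236
along to seat mm -1.571777211898988 tip gap to hole centre -49.07177721189899 side 0.23911690158005033 up -0.14384526504646056
```

```bash
python3 -m inch '{"linear":[[0,0,0.025],[0,0,0]],"turn":[0,0],"jaw":[1,1]}'
```

```text
time_s: 19.52
ee_pos: [0.5111, -0.1757, 0.1018]
tool_rot: [0.028, 1.573, -0.028]
contact_force: [-5.9, 2.4, 1.0]
width: 0.0235
```

```bash
python3 -m inch '{"linear":[[0,0,0.025],[0,0,0]],"turn":[0,0],"jaw":[1,1]}'
```

```text
time_s: 19.68
ee_pos: [0.5121, -0.1757, 0.1018]
tool_rot: [0.028, 1.573, -0.028]
contact_force: [-6.3, 0.7, 0.8]
width: 0.0235
```

```bash
python3 -m inch '{"linear":[[0,0,0.025],[0,0,0]],"turn":[0,0],"jaw":[1,1]}'; python3 w.py|tail -1
```

```text
time_s: 19.85
ee_pos: [0.5132, -0.1757, 0.1018]
tool_rot: [0.028, 1.573, -0.028]
contact_force: [-5.8, 1.3, 1.5]
width: 0.0236
along to seat mm -4.767865877026281 tip gap to hole centre -52.26786587702628 side 0.21072913134255375 up -0.18723226731051645
```

The force has levelled off around 6 N while the clip slides on. Before pushing any further I'll measure the drive's displacement from the top and side views (cap positions against the start).

```bash
python3 - <<'E'
from h import *
for n in('top','side'):
    a0=cv2.imread(f'pics/{n}0.png');a=camera(n);cv2.imwrite(f'pics/raw11{n}.png',a);C=cam(n)
    def caps(a):
        hsv=cv2.cvtColor(a,cv2.COLOR_BGR2HSV);S=((hsv[...,0]>100)&(hsv[...,0]<130)&(hsv[...,1]>90)).astype(np.uint8)
        k,_,st,ce=cv2.connectedComponentsWithStats(S);u,v=proj(C,[.56,-.183,.12])[0]
        return [np.append(onz(C,ce[i],.110)[:2],st[i,4]) for i in range(1,k) if abs(ce[i][0]-u)<32 and abs(ce[i][1]-v)<28 and st[i,4]>3]
    for q in(a0,a):print(n,np.round(caps(q),4).tolist())
t=cv2.imread('pics/raw11top.png');s=cv2.imread('pics/raw11side.png')
cv2.imwrite('pics/v11.png',np.hstack([cv2.resize(t[200:280,295:375],(400,400),interpolation=2),cv2.resize(s[140:220,275:355],(400,400),interpolation=2)]))
E
```

```text
top [[0.6159, -0.1866, 16.0], [0.6099, -0.1585, 17.0], [0.6082, -0.2141, 18.0], [0.5865, -0.2334, 15.0], [0.5634, -0.1295, 16.0], [0.5351, -0.1354, 18.0], [0.5313, -0.2311, 17.0], [0.5119, -0.2098, 17.0], [0.5053, -0.1824, 16.0]]
top []
side [[0.5086, -0.4047, 15.0], [0.5192, -0.3515, 6.0], [0.6091, -0.2153, 6.0], [0.5318, -0.2342, 6.0], [0.6142, -0.176, 23.0], [0.5101, -0.2006, 28.0], [0.5654, -0.1341, 14.0], [0.5363, -0.1412, 14.0]]
side [[0.616, -0.2047, 7.0], [0.6224, -0.1645, 24.0], [0.5159, -0.1685, 5.0], [0.574, -0.1223, 12.0], [0.5451, -0.1275, 12.0]]
```

View pics/v11.png

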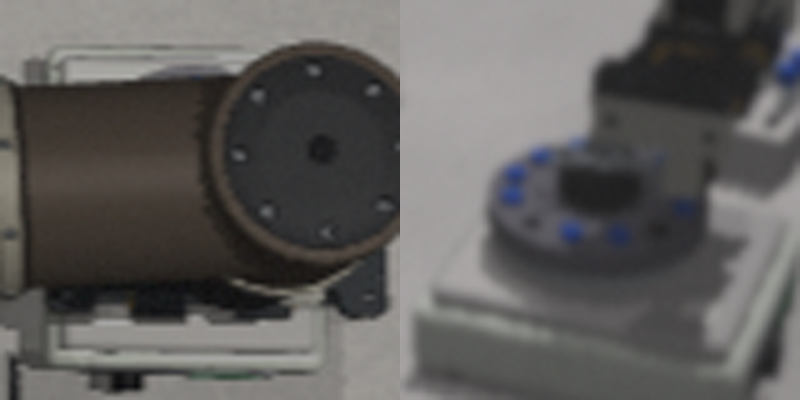

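The side view gives the drive displaced about 11.7 mm in +x (after correcting for the carousel's drop), which matches 6 N. The seat is then still about 7 mm short, so it hasn't snapped. I'll check whether the clip has slipped in the grip by comparing the loop's row in the wrist image with that before insertion.

```bash
python3 - <<'E'
from h import *
a=cv2.imread('pics/raw10.png');w=camera('wrist');cv2.imwrite('pics/raw12.png',w)
ga=cv2.cvtColor(a,6);gw=cv2.cvtColor(w,6)
print(ga[224:262,272:282].mean(1).round().astype(int).tolist());print(gw[224:262,272:282].mean(1).round().astype(int).tolist())
t=ga[230:258,258:296];r=cv2.matchTemplate(gw[215:280,245:310],t,cv2.TM_CCOEFF_NORMED);print(cv2.minMaxLoc(r),'expect (13,15)')
cv2.imwrite('pics/v12.png',np.hstack([cv2.resize(q[215:320,235:320],(395,488),interpolation=2) for q in(a,w)]))
E
```

```text
[115, 100, 76, 69, 67, 66, 65, 56, 42, 38, 36, 37, 37, 37, 35, 36, 34, 34, 33, 39, 76, 124, 147, 151, 152, 149, 135, 122, 114, 114, 117, 120, 124, 125, 126, 117, 78, 51]
[68, 74, 75, 74, 73, 74, 70, 56, 38, 31, 30, 30, 30, 33, 32, 30, 31, 30, 29, 30, 40, 54, 60, 62, 62, 61, 62, 62, 63, 63, 65, 66, 67, 69, 69, 65, 53, 46]
(-0.5475980043411255, 0.8297461867332458, (9, 3), (13, 16)) expect (13,15)
```

View pics/v12.png

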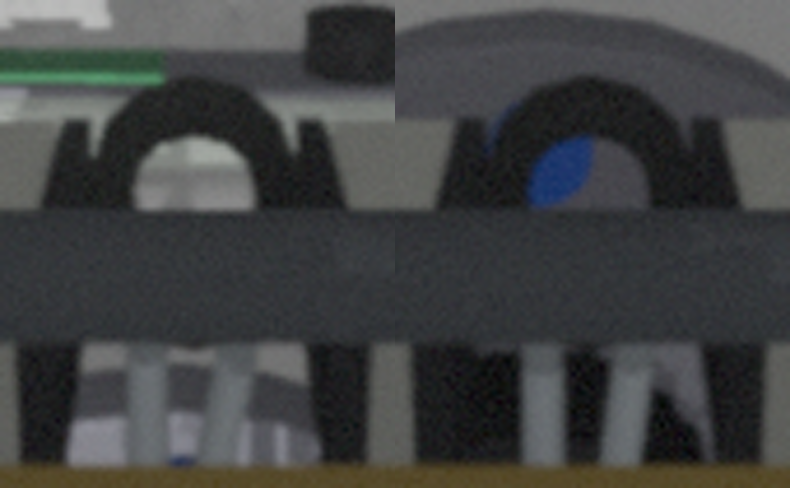

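No slip: the loop sits at the same rows in both views, and both legs run over the hub. The throat is still riding over the spindle, so I'll go on in 1 mm steps.

```bash
python3 -m inch '{"linear":[[0,0,0.02],[0,0,0]],"turn":[0,0],"jaw":[1,1]}'
```

```text
time_s: 20.17
ee_pos: [0.5162, -0.1758, 0.1025]
tool_rot: [0.027, 1.569, -0.027]
contact_force: [-2.0, 0.4, -0.4]
width: 0.0232
```

```bash
python3 -m inch '{"linear":[[0,0,0.02],[0,0,0]],"turn":[0,0],"jaw":[1,1]}'
```

```text
time_s: 20.33
ee_pos: [0.5164, -0.1758, 0.1024]
tool_rot: [0.027, 1.57, -0.027]
contact_force: [-1.2, 0.1, 0.3]
width: 0.0237
```

```bash
python3 -m inch '{"linear":[[0,0,0.02],[0,0,0]],"turn":[0,0],"jaw":[1,1]}'; python3 w.py|tail -1
```

```text
time_s: 20.5
ee_pos: [0.5168, -0.1758, 0.1023]
tool_rot: [0.027, 1.57, -0.027]
contact_force: [-1.9, 0.5, 1.4]
width: 0.0234
along to seat mm -8.414820311917245 tip gap to hole centre -55.914820311917246 side 0.19675415451031983 up -0.6816776842306638
```

It snapped: the force dropped from about 6 N to 1.5 N. The hole's x estimate was about 4 mm off, which fits throat and bay 11 mm apart, so the clip is seated to within about 1 mm. I'll stop pushing, relieve the leftover load, then release.

```bash
python3 -m inch '{"linear":[[0,0,-0.03],[0,0,-0.03],[0,0,-0.02],[0,0,0]],"turn":[0,0,0,0],"jaw":[1,1,1,1]}'; python3 w.py
python3 - <<'E'
from h import *
n='side';a=camera(n);cv2.imwrite('pics/raw13s.png',a);C=cam(n)
hsv=cv2.cvtColor(a,cv2.COLOR_BGR2HSV);S=((hsv[...,0]>100)&(hsv[...,0]<130)&(hsv[...,1]>90)).astype(np.uint8)
k,_,st,ce=cv2.connectedComponentsWithStats(S);u,v=proj(C,[.56,-.183,.12])[0]
print([np.append(onz(C,ce[i],.110)[:2],st[i,4]).round(4).tolist() for i in range(1,k) if abs(ce[i][0]-u)<32 and abs(ce[i][1]-v)<28 and st[i,4]>3])
E
```

```text
time_s: 20.83
ee_pos: [0.5135, -0.1757, 0.1024]
tool_rot: [0.027, 1.57, -0.027]
contact_force: [-0.7, 0.5, 0.2]
width: 0.0234
[ 0.5135 -0.1757  0.1024] yaw -1.9991183595492963 pitch 0.040312705412397336 [-0.7  0.5  0.2]
along to seat mm -5.08273164907274 tip gap to hole centre -52.58273164907274 side 0.17168552523803715 up -0.7590940320134631
[[0.611, -0.1628, 22.0], [0.5047, -0.1729, 7.0], [0.5621, -0.1188, 10.0], [0.5351, -0.1264, 12.0]]
```

```bash
python3 -m inch '{"linear":[[0,0,0],[0,0,0],[0,0,0],[0,0,0],[0,0,0],[-0.2,0,0],[-0.5,0,0],[-0.8,0,0]],"turn":[0,0,0,0,0,0,0,0],"jaw":[0.4,0.3,0.2,0.1,0.1,0.1,0.1,0.1]}' && python3 -m inch '{"linear":[[-0.9,0,0],[-0.9,0,0],[-0.7,0,0.2],[0,0,0.8],[0,0,0.5],[0,0,0],[0,0,0],[0,0,0]],"turn":[0,0,0,0,0,0,0,0],"jaw":[0.1,0.1,0.1,0.1,0.1,0.1,0.1,0.1]}'
python3 - <<'E'
from h import *
p,r=pose();np.savez('w14.npz',p=p,r=r)
w=camera('wrist');cv2.imwrite('pics/raw14.png',w)
print(p);C=cam('wrist',(p,r));print(proj(C,[[.563,-.1826,.15],[.513,-.175,.134]]))
cv2.imwrite('pics/v14.png',cv2.resize(w[100:240,200:360],(686,600),interpolation=2))
E
```

```text
time_s: 21.55
ee_pos: [0.5113, -0.1755, 0.1607]
tool_rot: [0.028, 1.576, -0.027]
contact_force: [1.3, 0.1, -0.2]
width: 0.0393
time_s: 22.22
ee_pos: [0.5728, -0.1778, 0.2621]
tool_rot: [0.028, 1.571, -0.028]
contact_force: [-0.7, 0.3, 0.5]
width: 0.0392
[ 0.57283208 -0.17782158  0.26214229]
[[270.65703798 192.42020264]
 [276.56456877 140.03529053]]
```

View pics/v14.png

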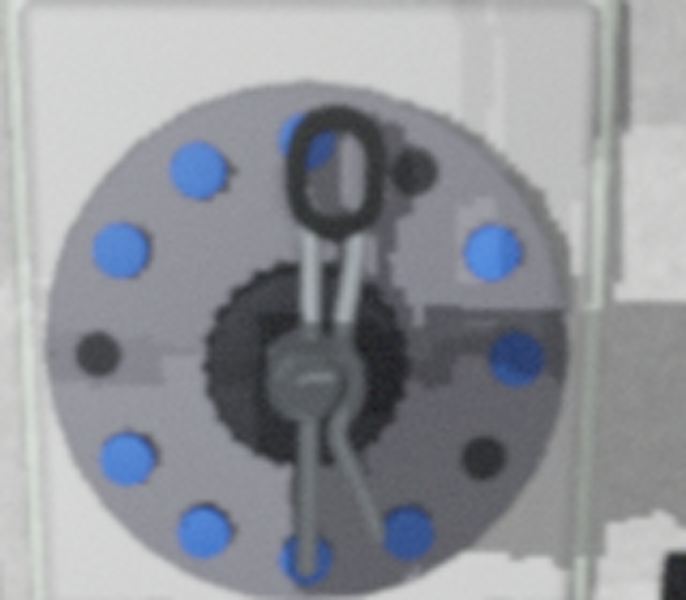

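The picture shows the clip locked: the straight leg passes through the spindle to the far side (tip at about (307,572)), and the bent leg wraps round the spindle at (312,378) with its throat beyond it. One numeric check of the seat, then I hand in.

```bash
python3 - <<'E'
from h import *
z=np.load('w14.npz');C=cam('wrist',(z['p'],z['r']));f=lambda u,v:(200+u*160/686,100+v*140/600)
l=onz(C,f(335,172),.134);t=onz(C,f(307,572),.134);s=onz(C,f(312,380),.149)
print('loop->axis mm (50)',1e3*(s-l)[0],'axis->tip (47.5)',1e3*(t-s)[0],'loop->tip (97.5)',1e3*(t-l)[0])
print(state()['time_s'])
sign_off()
E
```

```text
loop->axis mm (50) 46.34271004770019 axis->tip (47.5) 51.4600040885943 loop->tip (97.5) 97.80271413629448
22.2667
the job is handed in; nothing more can be done
```

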